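Clamp a culture dish on the slanted inspection stand and swing the magnifier over it

TASK

Take the culture dish from the blue lab book and clamp it on the slanted black stage of the inspection stand: push the orange spring jaw back up the slope with the dish, lower the dish flat onto the stage between the jaw and the two steel pins, and let go so that the jaw holds it against both pins. Then swing the magnifier by its orange handle until the lens is centred over the dish, and leave it there. Do not disturb the two loose bottles (red and orange caps), the small beaker and the vial.

Things in the scene. Friction and masses are not known exactly. Their poses are not given: they have to be found in the camera images.
- petri_center (a point): Centre (half-way up) of the round, closed, clear-white culture dish, 57 mm in diameter, 15 mm high, 20 g; it starts flat on the blue lab book (a fixed block 210 x 152 mm, its cover 11 mm above the worktop). Its z axis is the dish's axis. Grasp it across its diameter.
- petri: The same dish; origin at the centre of its underside, z along its axis.
- stage: Black stage of the inspection stand, a strip 44 mm wide (y), x = -44 to +118 mm, fixed, tilted 30 degrees to face the robot. Origin: on its surface, where the centre of the clamped dish's underside belongs, 85 mm above the worktop. x points up the slope, away from the robot; y to the left; z out of the surface. Both sides of the strip are open, so fingers can pass down beside the dish.
- pins (a point): Point on the stage surface midway between the two upright steel pins, each 8 mm thick and 8 mm high; they stand at stage x = -27, y = +17.6 and -17.6 mm, and a dish centred on the stage origin touches both.
- stand: Fixed stand that carries the stage; origin on the worktop below the stage origin, z up, x away from the robot. Grey base plate from x = -83 to +133 mm, 105 mm wide, 12 mm high. On the stage, at stage x = 72 to 106 mm, is the grey spring housing (40 mm wide, 20 high), and on it the steel post of the magnifier (14 mm thick, its hub up to 76 mm above the stage).
- jaw (a joint): Travel (m) of the orange spring jaw, along stage +x: 0 = at rest, most closed; 0.03 = fully back. 36 mm wide in y, its flat rubber face reaches from z = 2 to 18 mm above the stage. Face at stage x = 14.5 mm + travel, so the dish needs 0.014. Spring: 3 N at rest, 150 N/m, springs back when released.
- jaw_face (a point): Middle of the jaw's rubber face, 9.5 mm above the stage.
- lens_arm (a joint): Angle a (rad) of the magnifier arm about its post (axis along stage z). Stiff: stays where left (friction 0.12 N m). 0 = lens centred over the clamped dish, arm along stage -x; greater values swing it to the left (stage +y); handle at stage (89 - 127 cos a, 127 sin a, 91) mm. Range -0.4 to 1.9, starts at 1.25 to 1.7.
- lens_handle (a point): Centre of the free part of the magnifier's handle: an upright orange pin along stage z, 12 mm thick, at the arm's far end, 127 mm from the hinge. Its top is 20 mm above this point; a 16 mm collar is from 15 to 26 mm below. This point is 91 mm above the stage plane.
- lens_center (a point): Centre of the lens, 89 mm from the hinge, 70 mm above the stage plane; black rim 68 mm across, 6 mm thick.
- lens_hinge (a point): Point on the hinge axis of the arm, at stage (89, 0, 70) mm.
- redcap_bottle: white bottle with a red cap, 48 mm across, 111 high; bystander; origin at the centre of its underside.
- indicator: small white bottle with an orange cap, 36 mm across, 76 high; bystander; origin at the centre of its underside.
- beaker_100: small clear beaker, 53 mm across, 69 high; bystander; origin at the centre of its underside.
- vial_1: small white vial with a black cap, 23 mm across, 52 high; bystander; origin at the centre of its underside.
Things that resemble listed ones, but are neither listed nor needed, are in the scene too. Of the things like the petri, leave any that is green; of the rest the larger one is meant.

How it is judged:
On the way:
1. the dish is clamped: flat on the stage, held by the jaw against both pins, and released (x of petri_center in the frame of stage between -0.004 and 0.004 m and y of petri_center in the frame of stage between -0.004 and 0.004 m and z of petri_center in the frame of stage between 0.004 and 0.011 m and angle between the z axis of petri and the z axis of stage, either way round below 0.1 rad and value of joint jaw between 0.009 and 0.019 m and contact force between petri and the fingers below 0.05 N), for 0.3 s.
At the end, for the whole second after the job is handed in: The dish lies flat on the stage (within 0.1 rad), its centre within 4 mm of the seat along and across the slope, the jaw holding it (pressed back 9 to 19 mm); the magnifier arm stands within 0.08 rad (7 mm at the lens) of centred over the dish; all at rest and released (all of step 1 and value of joint lens_arm between -0.08 and 0.08 rad and linear speed of petri below 0.01 m/s and velocity of joint lens_arm between -0.03 and 0.03 rad/s); the robot touches nothing.
It fails at once if a loose bottle, the beaker or the vial is displaced by more than 20 mm or tipped (distance of any of redcap_bottle, indicator, beaker_100, vial_1 from where it was at the start of the episode above 0.02 m or angle between any of redcap_bottle, indicator, beaker_100, vial_1's own z axis and vertical above 0.5 rad).
It fails at once if the dish is dropped off the lab book or stand onto the worktop (height (world z) of petri_center below 0.012 m).
It also fails if it takes over 58 s, if anything falls off the work surface, if the arm or the gripper's body presses on something with over 40 N, if the wrist force passes 120 N, or if a joint passes its speed limit or range.

ROBOT

A 6-joint arm with a two-finger parallel gripper is mounted at the origin on a cart in front of the work surface, level with it; the furniture and walls round the work are solid. World frame = base frame: x ahead of the robot, y to its left, z up, the work surface at z = 0. Lengths are in m, angles in rad, forces in N, time in s.
With the tool pointing down it reaches from about 0.3 to 0.875 m from the base axis. Payload 6.4 kg.
Tool frame: the origin (TCP) lies between the finger pads; the fingertips stand ctrl.tip_extent ahead of it and the grasp point (between the pads) is the TCP (ctrl.tip_extent is the distance from the TCP to the fingertips, in m); z points along the fingers, y is the line along which they close (so a half turn about z gives the same grasp; the last joint's range is limited). The gripper opens to 85 mm and grips with 20 to 120 N. Pads are 22 mm wide; open, the fingers measure 114 mm over their backs; the gripper's body (76 mm by 85 mm) begins 54 mm behind the grasp point. The pads swing forward as they close: fully open they stand 13 mm farther back than shut.
Start: joints at [-1.376, 0.181, 1.607, -0, 1.354, -0.206], TCP at [0.224, -0.529, 0.227] pointing down, gripper open.
Joint ranges: [-2.99, 2.99], [-0.89, 2.07], [0.3, 2.58], [-1.14, 4.28], [0, 2.63], [-3.12, 3.12]. Speed limits (rad/s): [2.57, 2.57, 3.01, 3.14, 3.14, 3.14].

INTERFACE

Orientations are given as a unit quaternion [w, x, y, z].
In Python, from bench import ctrl gives the robot as it stands.
- The arm moves only by the tool send_rows, never from a script. Its arguments are lists of equal length, an entry for each row: "dr": the turn, a rotation vector about the tool's x, y, z in units of 6 degrees (1.0 is 6 degrees), a list of three; "xyz": the shift along the tool's x, y, z in cm, a list of three; "jaw": the opening in per cent of the stroke, from 0 (shut) to 100 (fully open). In form: {"dr": [[wx, wy, wz], ...], "xyz": [[dx, dy, dz], ...], "jaw": [jaw, ...]}. A call has exactly 8 rows; each row is the pose to reach, as a shift and turn from the pose commanded when the call began, along the tool's axes at that moment; what a row does not reach only later rows make up. A row lasts 1/8 s, in which the tool goes at most 62.5 mm and 10.7 degrees, less where a joint would pass 70% of its speed; a pose out of reach is approached as far as the arm can. A call with a gripper value outside its range is refused whole. The fingers move at their own pace and stop on an object; the grip force is fixed at half the most. Time passes only in rows, so rows that repeat a pose let the fingers close, or fill a call up. It gives the time, the measured TCP pose, the force, the opening and the grip force at its end, in the units of the state.
- ctrl.get_obs(): the state, without advancing time (a new reading comes with each control period).
- ctrl.camera(name): name is "scene" or "top" or "wrist"; returns the picture (384x512x3 uint8, red, green, blue); there is no depth.
- ctrl.calibration(name): a dict with "camera_matrix" (3x3 intrinsics, pixels), "world_from_camera" (4x4, takes a point from camera to world coordinates). Camera axes: x right, y up, looking along -z (the intrinsics and any distortion apply to the point x, -y, -z); pixel columns grow to the right and rows downward; lengths in m; the calibration is good to about 2 mm. The wrist camera is an equidistant fisheye: a pixel r from the principal point sees the ray r / f radians off the axis. A picture is of the moment at which its call begins: read the wrist's pose just before it. calibration takes no time and is no camera call; for the wrist camera it gives the pose at the moment of the call.
- ctrl.hand_in(): hands the job in; it is judged then, once.
The state is a dict: "time_s": time; "q": joint angles; "dq": joint speeds; "joint_efforts": joint torques, N m; "eef_pos": TCP position; "eef_rot": TCP orientation; "wrist_force": force on the tool from outside, world axes, zero at the start; "torque": the same for the moment, N m; "opening": opening from 0.0 (shut) to 1.0 (fully open); "grasp_force": force on a finger pad.
Only numpy, scipy, OpenCV 4.12 (cv2) and the standard library are available. Lean on these libraries where they do the work, as an engineer would, in place of code of your own. Each camera call takes 0.05 s, during which the arm holds its last target. There are 200 camera calls.

## Working session

There is one attempt and no reset: what is moved stays moved. The work goes in short steps, Python scripts to look and compute and a tool call to move; the robot and the scene stay as the last step left them, time stands still between calls to the robot, and variables do not carry over. Pictures are saved under pics/ and viewed, at most 10 in all, crops included, and the job is handed in when it is done.

Besides the shell and the picture viewer there is one more tool, called in YAML: its name, and indented under it one key for each argument. send_rows: Moves the arm, as the interface text tells. Its arguments: {"type":"object","properties":{"dr":{"type":"array","items":{"type":"array","items":{"type":"number"}}},"xyz":{"type":"array","items":{"type":"array","items":{"type":"number"}}},"jaw":{"type":"array","items":{"type":"number"}}},"required":["dr","xyz","jaw"]}

```bash
ls; mkdir -p pics
python3 - <<'E'
from bench import ctrl
import cv2,numpy as np
o=ctrl.get_obs();print(o['time_s'],o['eef_pos'],o['eef_rot'],o['opening'],ctrl.tip_extent)
for n in ['scene','top']:
    cv2.imwrite(f'pics/{n}0.png',ctrl.camera(n)[:,:,::-1])
    c=ctrl.calibration(n);print(n,c)
a=cv2.imread('pics/scene0.png');b=cv2.imread('pics/top0.png')
cv2.imwrite('pics/s0.png',cv2.resize(a,(800,600)));cv2.imwrite('pics/t0.png',cv2.resize(b,(800,600)))
E
```

```text
pics
0.0 [ 0.22423611 -0.52888003  0.22618743] [-8.61880639e-04  9.79991369e-01  1.99038120e-01  1.90299969e-05] 1.0014832518035346 0.019
scene {'camera_matrix': array([[420.67777841,   0.        , 253.59142675],
       [  0.        , 420.67777841, 191.1929096 ],
       [  0.        ,   0.        ,   1.        ]]), 'world_from_camera': array([[-0.63176593,  0.34271865, -0.69528105, -0.49746893],
       [-0.77512692, -0.28749725,  0.56260429,  0.80570749],
       [-0.00707641,  0.89436528,  0.44728141,  0.80365817],
       [ 0.        ,  0.        ,  0.        ,  1.        ]])}
top {'camera_matrix': array([[437.49219123,   0.        , 256.4924019 ],
       [  0.        , 437.49219123, 186.05835571],
       [  0.        ,   0.        ,   1.        ]]), 'world_from_camera': array([[-0.02604518,  0.98269231, -0.18340519,  0.30364031],
       [-0.99961611, -0.02386781,  0.01406974, -0.02655347],
       [ 0.00944875,  0.18370124,  0.98293671,  1.40489498],
       [ 0.        ,  0.        ,  0.        ,  1.        ]])}
```

View pics/s0.png

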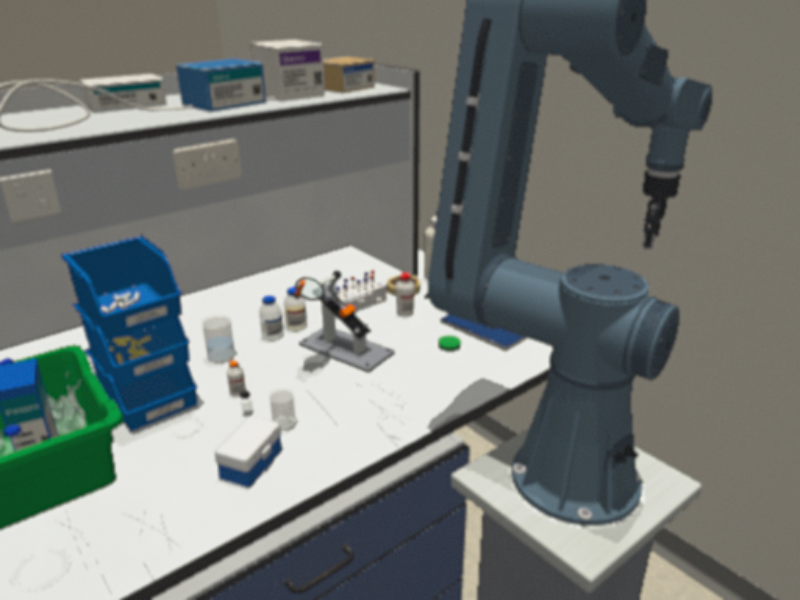

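View pics/t0.png

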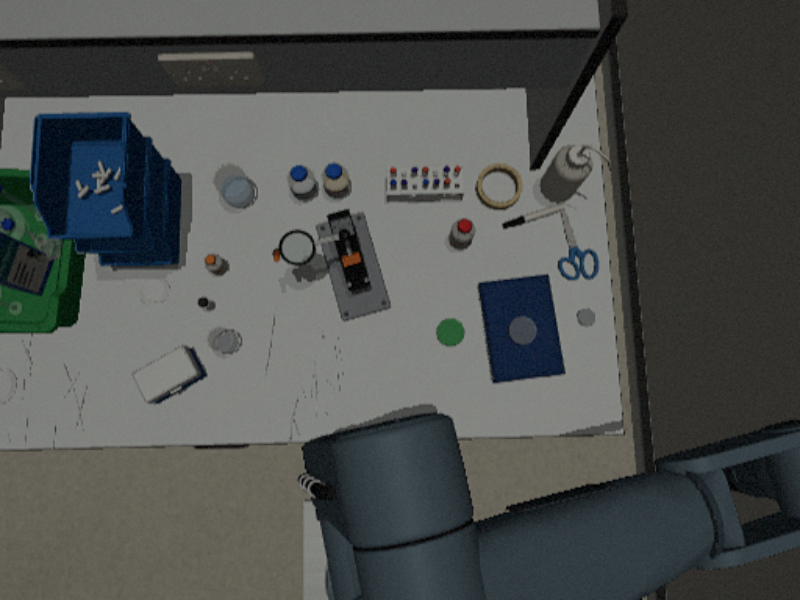

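Candidates for the dish (top picture, 800-wide pixels): the green disc (450,332), which is excluded; the clear-white disc on the blue book (522,330), which is larger and my choice; and the small grey disc on the table (586,317). I'll check it in a close crop together with the stand.

```bash
cat > h.py <<'E'
from bench import ctrl
import cv2,numpy as np
from scipy.spatial.transform import Rotation as R
def ray(c,uv,fish=False):
    K=c['camera_matrix'];x=(np.array(uv,float)-K[:2,2])/K[0,0]
    if fish:
        r=np.hypot(*x);d=np.array([*(x/r*np.sin(r)),np.cos(r)])
    else: d=np.array([*x,1.])
    T=c['world_from_camera'];d=T[:3,:3]@(d*[1,-1,-1]);return T[:3,3],d/np.linalg.norm(d)
def onz(c,uv,z,fish=False):
    p,d=ray(c,uv,fish);return p+d*(z-p[2])/d[2]
def proj(c,P,fish=False):
    T=c['world_from_camera'];K=c['camera_matrix'];q=(np.linalg.inv(T)@[*P,1])[:3]*[1,-1,-1]
    if fish:
        rr=np.hypot(q[0],q[1]);x=q[:2]/rr*np.arctan2(rr,q[2])
    else: x=q[:2]/q[2]
    return x*K[0,0]+K[:2,2]
def tri(c1,u1,c2,u2,f1=False,f2=False):
    p,d=ray(c1,u1,f1);q,e=ray(c2,u2,f2)
    s=np.linalg.lstsq(np.c_[d,-e],q-p,rcond=None)[0]
    a,b=p+s[0]*d,q+s[1]*e;return (a+b)/2,np.linalg.norm(a-b)
def Rt():
    o=ctrl.get_obs();w,x,y,z=o['eef_rot'];return o,R.from_quat([x,y,z,w])
E
python3 - <<'E'
from h import *
b=cv2.imread('pics/top0.png');s=cv2.imread('pics/scene0.png')
c=ctrl.calibration('top');cs=ctrl.calibration('scene')
m1=cv2.resize(b[125:215,165:265],(500,450),interpolation=cv2.INTER_CUBIC)
m2=cv2.resize(b[175:250,300:400],(300,225),interpolation=cv2.INTER_CUBIC)
m3=cv2.resize(s[165:240,180:280],(300,225),interpolation=cv2.INTER_CUBIC)
cv2.imwrite('pics/m1.png',np.hstack([m1,np.vstack([m2,m3])]))
hsv=cv2.cvtColor(b,cv2.COLOR_BGR2HSV)
blue=(hsv[...,0]>100)&(hsv[...,0]<130)&(hsv[...,1]>120)
sub=np.zeros(blue.shape,np.uint8);sub[170:250,300:365]=blue[170:250,300:365]
r=cv2.minAreaRect(cv2.findNonZero(sub));print('book',r)
# hole in book
hull=np.zeros_like(sub);cv2.fillConvexPoly(hull,np.intp(cv2.boxPoints(r)),1);hull=cv2.erode(hull,np.ones((7,7)))
hole=((hull>0)&(sub==0)).astype(np.uint8)
n,l,st,ce=cv2.connectedComponentsWithStats(hole)
for i in range(1,n):
    if st[i,4]>30: print(st[i],ce[i],onz(c,ce[i],.026),'diam m',np.sqrt(4*st[i,4]/np.pi)/437.5*1.4)
for nm,im in (('top',b),('scene',s)):
    h=cv2.cvtColor(im,cv2.COLOR_BGR2HSV);o=((h[...,0]>4)&(h[...,0]<16)&(h[...,1]>150)&(h[...,2]>90)).astype(np.uint8)
    n,l,st,ce=cv2.connectedComponentsWithStats(o)
    for i in range(1,n):
        if st[i,4]>8: print(nm,st[i],ce[i])
E
```

```text
book ((339.3094787597656, 207.2932586669922), (68.15564727783203, 58.22602844238281), 81.02737426757812)
[331 173  39  62 615] [358.9902439  202.36747967] [ 0.50005027 -0.37195051  0.026     ] diam m 0.08954525870711504
[325 202  19  19 275] [334.11272727 211.08      ] [ 0.47406949 -0.29079853  0.026     ] diam m 0.059878565096152886
top [132 163   5   6  24] [134.         165.70833333]
top [175 163   4   4  11] [176.36363636 164.54545455]
top [219 162  12   9  70] [224.47142857 165.91428571]
scene [189 180   6   9  18] [191.55555556 184.16666667]
scene [217 195  10   8  49] [221.7755102  198.48979592]
scene [147 231   5   3  11] [149.09090909 232.18181818]
```

View pics/m1.png

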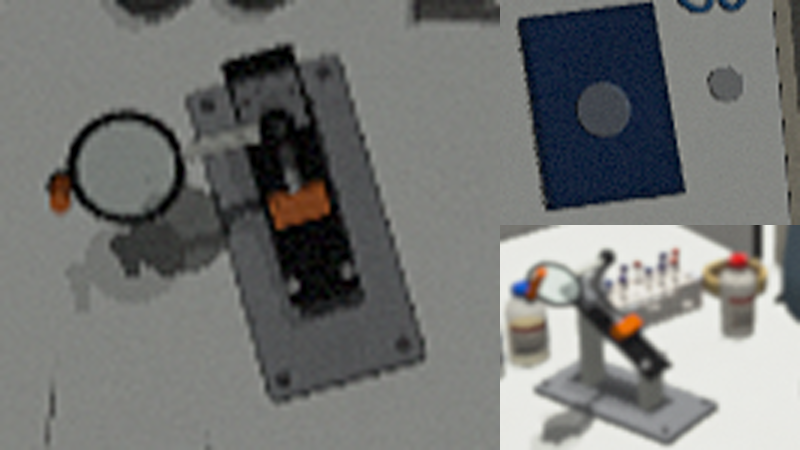

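The disc on the book is clear-white and plainly larger than the grey one on the table, so it is the dish. The crop also shows the base-plate corners at (275,403), (425,358), (342,57), the pins at (294,286) and (348,271), and the lens at (127,165). Next I'll work out the stage pose.

Run:
```python
from h import *
c=ctrl.calibration('top');cs=ctrl.calibration('scene')
f=lambda u,v:(u/5+165-.4,v/5+125-.4)
BL,BR,TR,TL=[onz(c,f(*p),.012)[:2] for p in ((275,403),(425,358),(342,57),(188,95))]
print('corners',BL,BR,TR,TL,np.linalg.norm(BL-BR),np.linalg.norm(TR-BR))
y1=np.degrees(np.arctan2(*(TR-BR)[::-1]));y2=np.degrees(np.arctan2(*(BL-BR)[::-1]))-90;print('yaw',y1,y2)
yaw=np.radians((2*y1+y2)/3);X=np.array([np.cos(yaw),np.sin(yaw)]);Y=np.array([-X[1],X[0]])
M=(BL+BR)/2+83*X/1e3; ctr=(BL+TR)/2-X*.025;print('origin est',M,ctr)
o=np.array([*(M+ctr)/2,.085])
Rs=R.from_euler('zy',[yaw,-np.pi/6]).as_matrix()
np.savez('st.npz',o=o,R=Rs)
S=lambda p:o+Rs@(np.array(p)/1e3)
# pins check
for p,u in (((-27,17.6,8),(294,286)),((-27,-17.6,8),(348,271))):
    print('pin pred',proj(c,S(p)),'obs',f(*u))
print('jaw top-front pred',proj(c,S((22,0,18))),'obs 224.5 165.9', 'scene',proj(cs,S((20,0,14))),'obs 221.8 198.5')
u=f(127,165);best=min(np.linspace(1.1,1.8,71),key=lambda a:np.linalg.norm(proj(c,S((89-89*np.cos(a),89*np.sin(a),70)))-u))
print('a',best,proj(c,S((89-89*np.cos(best),89*np.sin(best),70))),u)
for a in (best,0):print('handle',S((89-127*np.cos(a),127*np.sin(a),91)))
# bottles
for n,u,z in (('red',(462,226),.111),('ind',(210,260),.076),('vial',(202,302),.052)):print(n,onz(c,(u[0]*.64,u[1]*.64),z))
w=ctrl.calibration('wrist');ob,r=Rt()
T=w['world_from_camera'];print('cam in tool',r.as_matrix().T@(T[:3,3]-ob['eef_pos']),r.as_matrix().T@T[:3,:3],w['camera_matrix'])
print(r.as_matrix(),'yaw mat stage',Rs,o)
```

```text
corners [0.50392315 0.07354068] [ 0.53082093 -0.0234049 ] [0.73383541 0.02681709] [0.7101537  0.12864627] 0.1006078345120208 0.2091342318619786
yaw 13.894942931823486 15.506803726981829
origin est [0.59775282 0.04575437] [0.5946682  0.04394802]
pin pred [223.80060423 182.29282454] obs (223.4, 181.79999999999998)
pin pred [234.73338048 179.34177899] obs (234.2, 178.79999999999998)
jaw top-front pred [224.50336002 167.14719329] obs 224.5 165.9 scene [223.86268261 198.95474862] obs 221.8 198.5
a 1.59 [187.12061579 158.5036429 ] (190.0, 157.6)
handle [0.59999275 0.19061049 0.19226142]
handle [0.51884005 0.03538028 0.14540789]
red [ 0.67128272 -0.1685484   0.111     ]
ind [0.62294712 0.33217721 0.076     ]
vial [0.54276677 0.35246017 0.052     ]
cam in tool [ 0.06677066  0.00088369 -0.14724039] [[ 1.99999067e-04  9.64699597e-01  2.63352706e-01]
 [ 9.99999977e-01 -2.13205649e-04  2.15693278e-05]
 [ 7.69562064e-05  2.63352695e-01 -9.64699618e-01]] [[297.31863964   0.         257.05815782]
 [  0.         297.31863964 193.61650156]
 [  0.           0.           1.        ]]
[[ 9.20757745e-01  3.90134697e-01 -3.04246139e-04]
 [ 3.90134693e-01 -9.20756561e-01  1.50870793e-03]
 [ 3.08462684e-04 -1.50785149e-03 -9.99998816e-01]] yaw mat stage [[ 0.83869634 -0.21584358 -0.5       ]
 [ 0.24923469  0.96844312  0.        ]
 [ 0.48422156 -0.12461735  0.8660254 ]] [0.59621051 0.04485119 0.085     ]
```

```bash
cat >> h.py <<'E'
def stage():
    d=np.load('st.npz');return d['o'],R.from_euler('ZY',[float(d['yaw']),-np.pi/6]).as_matrix()
def S(p):
    o,Rs=stage();return o+Rs@(np.array(p)/1e3)
DOWN=np.diag([1.,-1,-1])
def toolR(yaw_world): return R.from_euler('z',yaw_world)*R.from_matrix(DOWN)
def stageR(spin=0): return R.from_matrix(stage()[1])*R.from_euler('z',spin)*R.from_matrix(DOWN)
def go(P,Rw,base=None):
    "shift (cm) and turn (6deg units) from base pose (default measured) to target"
    o,r=Rt() if base is None else ({'eef_pos':base[0]},base[1])
    d=r.inv().apply(np.array(P)-o['eef_pos'])*100;w=np.degrees((r.inv()*Rw).as_rotvec())/6
    print('xyz',d.round(2),'dr',w.round(3))
E
python3 - <<'E'
from h import *
yaw=np.radians(14.4);np.savez('st.npz',o=[.5965,.0449,.085],yaw=yaw)
c=ctrl.calibration('top');f=lambda u,v:(u/5+165-.4,v/5+125-.4)
for p,u in (((-27,17.6,8),(294,286)),((-27,-17.6,8),(348,271))): print('pin pred',proj(c,S(p)),'obs',f(*u))
print('jaw',proj(c,S((22,0,18))),'obs 224.5 165.9')
u=f(127,165);L=lambda a:proj(c,S((89-89*np.cos(a),89*np.sin(a),70)))
best=min(np.linspace(1.1,1.8,71),key=lambda a:np.linalg.norm(L(a)-u));print('a',best,L(best),u)
for a in (best,0):print('handle',S((89-127*np.cos(a),127*np.sin(a),91)))
go([.474,-.291,.11],toolR(yaw))
E
```

```text
pin pred [223.77409495 182.23542504] obs (223.4, 181.79999999999998)
pin pred [234.77240687 179.19619604] obs (234.2, 178.79999999999998)
jaw [225.46281263 166.91382008] obs 224.5 165.9
a 1.6 [190.5087691  157.55678526] (190.0, 157.6)
handle [0.59862471 0.17650898 0.21016248]
handle [0.5205544  0.02540048 0.14480831]
xyz [ 32.28 -12.15  11.66] dr [-0.015 -0.002  1.427]
```

send_rows:
  dr:
    - [0,0,0.2]
    - [0,0,0.4]
    - [0,0,0.6]
    - [0,0,0.8]
    - [0,0,1.0]
    - [0,0,1.2]
    - [0,0,1.43]
    - [0,0,1.43]
  xyz:
    - [4.5,-1.7,1.5]
    - [9,-3.4,3]
    - [14,-5.2,5]
    - [19,-7,7]
    - [24,-9,8.5]
    - [29,-10.9,10]
    - [32.3,-12.15,11.66]
    - [32.3,-12.15,11.66]
  jaw: [100,100,100,100,100,100,100,100]

```text
time_s: 1.1
eef_pos: [0.4746, -0.2886, 0.1085]
eef_rot: [-0.002, 0.992, 0.127, -0.001]
wrist_force: [-0.3, -0.1, -1.0]
opening: 1.005
grasp_force: 0.0
```

Run:
```python
from h import *
o,r=Rt();print(o['time_s'],o['eef_pos'],r.as_matrix()[:,0],o['wrist_force'])
c=ctrl.calibration('wrist');im=ctrl.camera('wrist')[:,:,::-1].copy()
print('pred dish',proj(c,[.474,-.291,.026],True),'tcp',proj(c,o['eef_pos'],True))
cv2.imwrite('pics/w1.png',im)
```

```text
1.1 [ 0.47462259 -0.28855191  0.10853383] [ 0.96771328  0.25204702 -0.00181813] [-0.31305247 -0.08606385 -1.03336637]
pred dish [259.09886739 199.85853625] tcp [255.4896862 241.1211824]
```

View pics/w1.png

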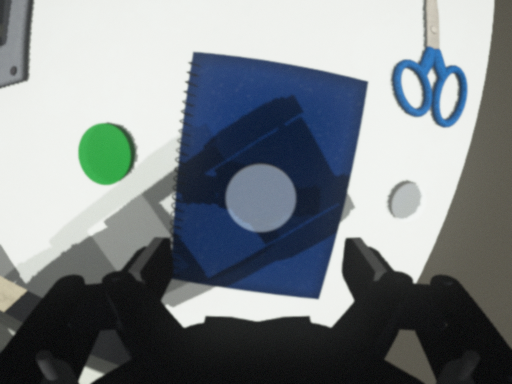

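The view shows the dish centred at about (261,198), the green lid at (106,153), the small disc at (404,199) and the fingertips at (155,262) and (357,262). I'll refine the dish position and descend.

Run:
```python
from h import *
im=cv2.imread('pics/w1.png');c=ctrl.calibration('wrist');o,r=Rt()
h=cv2.cvtColor(im,cv2.COLOR_BGR2HSV);m=((h[...,1]<90)&(h[...,2]>90)).astype(np.uint8)
n,l,st,ce=cv2.connectedComponentsWithStats(m);i=l[198,261];(u,rad)=cv2.minEnclosingCircle(cv2.findNonZero((l==i).astype(np.uint8)))
print(st[i],ce[i],u,rad);P=onz(c,ce[i],.026,True);print(P)
go([*P[:2],.045],toolR(np.radians(14.4)))
```

```text
[ 225  164   71   69 3795] [260.56996047 197.58524374] (260.3683166503906, 197.70301818847656) 35.392181396484375
[ 0.47559336 -0.29349924  0.026     ]
xyz [0.06 0.37 6.44] dr [-0.018  0.014  0.023]
```

send_rows:
  dr:
    - [0,0,0]
    - [0,0,0]
    - [0,0,0]
    - [0,0,0]
    - [0,0,0]
    - [0,0,0]
    - [0,0,0]
    - [0,0,0]
  xyz:
    - [0,0.2,2]
    - [0.1,0.2,4]
    - [0.1,0.2,5.5]
    - [0.1,0.2,6.5]
    - [0.1,0.2,7.2]
    - [0.1,0.2,7.5]
    - [0.1,0.2,7.6]
    - [0.1,0.2,7.6]
  jaw: [100,100,100,100,100,100,85,80]

```text
time_s: 2.15
eef_pos: [0.476, -0.2933, 0.0348]
eef_rot: [0.0, 0.992, 0.125, 0.0]
wrist_force: [1.1, -0.6, 0.0]
opening: 0.799
grasp_force: 0.0
```

Run:
```python
from h import *
o,r=Rt();print(o['time_s'],o['eef_pos'],o['wrist_force'],o['opening'])
im=ctrl.camera('wrist')[:,:,::-1].copy()
cv2.imwrite('pics/w2.png',cv2.resize(im[150:340,100:412],None,fx=2.4,fy=2.4))
```

```text
2.15 [ 0.47603026 -0.2933483   0.03478757] [ 1.08419792 -0.62156726  0.03912849] 0.7990977251566862
```

View pics/w2.png

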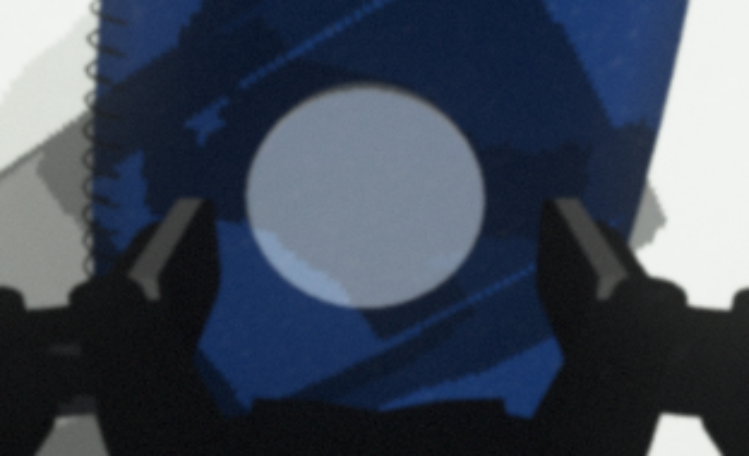

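Run:
```python
from h import *
o,r=Rt();c=ctrl.calibration('wrist')
P=onz(c,(252.5,231.7),.026,True);print(P,r.inv().apply(P-o['eef_pos'])*1e3)
for u,s in ((325.8,1),(189,-1)):
    p,d=ray(c,(u,233),True);p=r.inv().apply(p-o['eef_pos']);d=r.inv().apply(d)
    print('tip in tool',(p+d*(s*.034-p[1])/d[1])*1e3)
```

```text
[ 0.47745929 -0.29125259  0.026     ] [ 1.88678458 -1.75195324  8.87558172]
tip in tool [ 11.69647459  34.         -17.14460377]
tip in tool [  8.31788599 -34.          -9.20574316]
```

send_rows:
  dr:
    - [0,0,0]
    - [0,0,0]
    - [0,0,0]
    - [0,0,0]
    - [0,0,0]
    - [0,0,0]
    - [0,0,0]
    - [0,0,0]
  xyz:
    - [0.1,-0.1,0.1]
    - [0.15,-0.15,0.2]
    - [0.15,-0.15,0.3]
    - [0.15,-0.15,0.4]
    - [0.15,-0.15,0.5]
    - [0.15,-0.15,0.5]
    - [0.15,-0.15,0.5]
    - [0.15,-0.15,0.5]
  jaw: [80,80,80,80,80,80,80,80]

```text
time_s: 3.2
eef_pos: [0.4769, -0.2915, 0.0295]
eef_rot: [0.0, 0.992, 0.125, 0.0]
wrist_force: [0.9, -0.5, -0.4]
opening: 0.8
grasp_force: 0.0
```

send_rows:
  dr:
    - [0,0,0]
    - [0,0,0]
    - [0,0,0]
    - [0,0,0]
    - [0,0,0]
    - [0,0,0]
    - [0,0,0]
    - [0,0,0]
  xyz:
    - [0,0,0.1]
    - [0,0,0.2]
    - [0,0,0.3]
    - [0,0,0.3]
    - [0,0,0.3]
    - [0,0,0.3]
    - [0,0,0.3]
    - [0,0,0.3]
  jaw: [80,80,80,80,80,80,80,80]

```text
time_s: 4.2
eef_pos: [0.4769, -0.2914, 0.0265]
eef_rot: [-0.0, 0.992, 0.125, -0.0]
wrist_force: [-0.1, 0.0, 0.4]
opening: 0.802
grasp_force: 0.0
```

send_rows:
  dr:
    - [0,0,0]
    - [0,0,0]
    - [0,0,0]
    - [0,0,0]
    - [0,0,0]
    - [0,0,0]
    - [0,0,0]
    - [0,0,0]
  xyz:
    - [0,0,0.1]
    - [0,0,0.2]
    - [0,0,0.2]
    - [0,0,0.2]
    - [0,0,0.2]
    - [0,0,0.2]
    - [0,0,0.2]
    - [0,0,0.2]
  jaw: [80,80,75,70,70,70,70,70]

```text
time_s: 5.2
eef_pos: [0.4769, -0.2914, 0.0245]
eef_rot: [0.0, 0.992, 0.125, 0.0]
wrist_force: [-0.1, -0.0, -0.3]
opening: 0.698
grasp_force: 0.0
```

send_rows:
  dr:
    - [0,0,0]
    - [0,0,0]
    - [0,0,0]
    - [0,0,0]
    - [0,0,0]
    - [0,0,0]
    - [0,0,0]
    - [0,0,0]
  xyz:
    - [0,0,0]
    - [0,0,0]
    - [0,0,0]
    - [0,0,0]
    - [0,0,0]
    - [0,0,-0.5]
    - [0,0,-2]
    - [0,0,-4]
  jaw: [60,50,50,50,50,50,50,50]

```text
time_s: 6.2
eef_pos: [0.4768, -0.2914, 0.0655]
eef_rot: [-0.0, 0.992, 0.125, -0.0]
wrist_force: [-0.1, 0.1, -0.4]
opening: 0.498
grasp_force: 0.0
```

Run:
```python
from h import *
o,r=Rt();print(o['opening'],o['grasp_force'])
c=ctrl.calibration('wrist');im=ctrl.camera('wrist')[:,:,::-1].copy();cv2.imwrite('pics/w3raw.png',im)
print(proj(c,o['eef_pos']+r.apply([0,0,-.0015]),True),'= px of dish-top centre if centred in tool x')
print('carry waypoint:');go(S((-16,0,100)),stageR())
print(S((-16,0,100)),o['eef_pos'])
cv2.imwrite('pics/w3.png',cv2.resize(im[150:340,100:412],None,fx=2.4,fy=2.4))
```

```text
0.49790133868240555 0.0
[255.45888194 242.27161918] = px of dish-top centre if centred in tool x
carry waypoint:
xyz [ 13.46 -29.74  -9.58] dr [0.038 4.976 0.009]
[0.53464976 0.02901956 0.16360254] [ 0.47684627 -0.29135291  0.0655109 ]
```

View pics/w3.png

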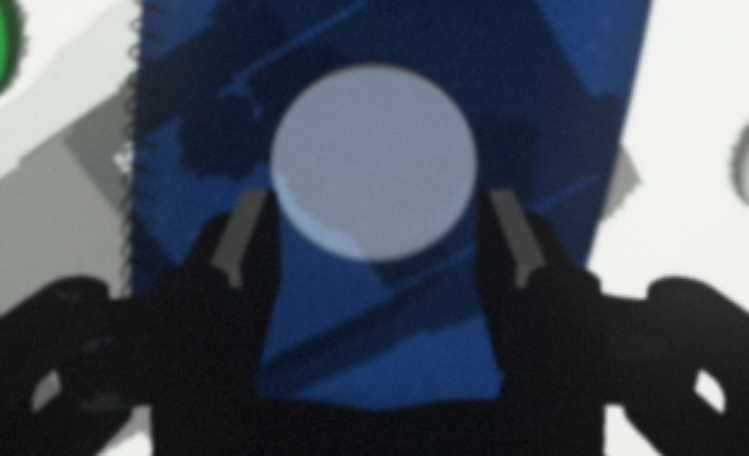

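The gripper closed to 42 mm without holding anything. The dish is at about (372,162) in the crop, ahead of the fingers, so I'll check whether it moved.

Run:
```python
from h import *
o,r=Rt();c=ctrl.calibration('wrist');t=ctrl.calibration('top')
P=onz(c,(100+373/2.4,150+162/2.4),.026,True);print(P,r.inv().apply(P-o['eef_pos'])*1e3)
# tip edges (front inner corners) depth at half opening 21 mm
for u,v,s in ((100+487/2.4,150+190/2.4,1),(100+275/2.4,150+190/2.4,-1)):
    p,d=ray(c,(u,v),True);p=r.inv().apply(p-o['eef_pos']);d=r.inv().apply(d)
    print('tip in tool',(p+d*(s*.0212-p[1])/d[1])*1e3)
print('cam in tool',r.inv().apply(c['world_from_camera'][:3,3]-o['eef_pos']))
for P in ((.011,.0212,0),(.011,.0212,.019),(.011,.0212,-.013)): print(P,proj(c,o['eef_pos']+r.apply(P),True))
```

```text
[ 0.47690892 -0.2931307   0.026     ] [-1.77914429 -0.2633547  42.67289505]
tip in tool [ 17.33170795  21.2        -25.69677914]
tip in tool [  8.89013349 -21.2         -4.94969081]
cam in tool [ 0.06687174  0.00082921 -0.14723558]
(0.011, 0.0212, 0) [295.3321899  222.04849306]
(0.011, 0.0212, 0.019) [291.42853768 210.69835646]
(0.011, 0.0212, -0.013) [298.52297756 231.39349743]
```

The dish did not move, so the tips closed above it: at this opening they stand well behind the TCP. I'll go lower, with force checks.

send_rows:
  dr:
    - [0,0,0]
    - [0,0,0]
    - [0,0,0]
    - [0,0,0]
    - [0,0,0]
    - [0,0,0]
    - [0,0,0]
    - [0,0,0]
  xyz:
    - [0,0.08,0.3]
    - [0,0.08,1.5]
    - [-0.05,0.08,3]
    - [-0.05,0.08,4]
    - [-0.05,0.08,4.5]
    - [-0.05,0.08,5]
    - [-0.05,0.08,5.3]
    - [-0.05,0.08,5.3]
  jaw: [80,80,80,80,80,80,80,80]

```text
time_s: 7.25
eef_pos: [0.4766, -0.2923, 0.0115]
eef_rot: [-0.0, 0.992, 0.125, 0.0]
wrist_force: [-0.2, -0.5, 0.2]
opening: 0.802
grasp_force: 0.0
```

Run:
```python
from h import *
o,r=Rt();print(o['opening'],o['eef_pos'],o['wrist_force'],o['torque'])
im=ctrl.camera('wrist')[:,:,::-1].copy()
cv2.imwrite('pics/w4.png',cv2.resize(im[150:340,100:412],None,fx=2.4,fy=2.4))
```

```text
0.8022750063156698 [ 0.47664935 -0.29231152  0.01148126] [-0.24712207 -0.51861172  0.21343153] [ 0.01831994 -0.02969302  0.02091787]
```

View pics/w4.png

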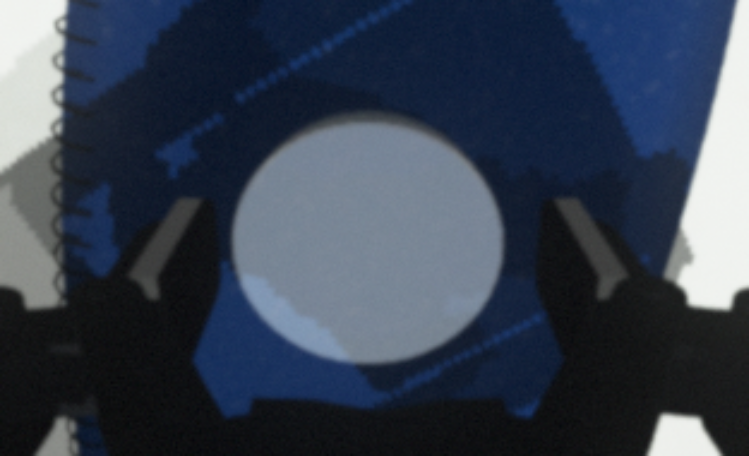

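The dish is at (367,240) in the crop and now nearly level with the pads; I'll keep lowering.

send_rows:
  dr:
    - [0,0,0]
    - [0,0,0]
    - [0,0,0]
    - [0,0,0]
    - [0,0,0]
    - [0,0,0]
    - [0,0,0]
    - [0,0,0]
  xyz:
    - [0,-0.05,0.1]
    - [0,-0.05,0.2]
    - [0,-0.05,0.3]
    - [0,-0.05,0.4]
    - [0,-0.05,0.4]
    - [0,-0.05,0.4]
    - [0,-0.05,0.4]
    - [0,-0.05,0.4]
  jaw: [80,80,80,78,75,75,75,75]

```text
time_s: 8.3
eef_pos: [0.4765, -0.2918, 0.0075]
eef_rot: [0.0, 0.992, 0.125, 0.0]
wrist_force: [-0.2, 0.1, 0.4]
opening: 0.756
grasp_force: 0.0
```

send_rows:
  dr:
    - [0,0,0]
    - [0,0,0]
    - [0,0,0]
    - [0,0,0]
    - [0,0,0]
    - [0,0,0]
    - [0,0,0]
    - [0,0,0]
  xyz:
    - [0,0,0]
    - [0,0,0]
    - [0,0,0]
    - [0,0,0]
    - [0,0,0]
    - [0,0,0]
    - [0,0,0]
    - [0,0,0]
  jaw: [68,60,60,60,60,60,60,60]

```text
time_s: 9.3
eef_pos: [0.4767, -0.292, 0.0081]
eef_rot: [0.0, 0.992, 0.125, 0.0]
wrist_force: [-2.4, 0.9, 5.0]
opening: 0.612
grasp_force: 61.3
```

send_rows:
  dr:
    - [0,0,0]
    - [0,0,0]
    - [0,0,0]
    - [0,0,0]
    - [0,0,0]
    - [0,0,0]
    - [0,0,0]
    - [0,0,0]
  xyz:
    - [0,0,-0.3]
    - [0,0,-1]
    - [0,0,-2.5]
    - [0,0,-4.5]
    - [0,0,-7]
    - [0,0,-10]
    - [0,0,-12]
    - [0,0,-12]
  jaw: [50,50,50,50,50,50,50,50]

```text
time_s: 10.3
eef_pos: [0.4777, -0.293, 0.1302]
eef_rot: [0.002, 0.992, 0.125, 0.002]
wrist_force: [0.7, -0.9, -0.2]
opening: 0.61
grasp_force: 62.6
```

Run:
```python
from h import *
o,r=Rt();print(o['opening'],o['grasp_force'],o['eef_pos'],o['wrist_force'])
c=ctrl.calibration('wrist');im=ctrl.camera('wrist')[:,:,::-1].copy()
m=((np.ptp(im.astype(int),axis=2)<60)&(im.max(2)>90)).astype(np.uint8)
n,l,st,ce=cv2.connectedComponentsWithStats(m);i=l[235,254];print(st[i],ce[i]);cv2.imwrite('pics/w5raw.png',im)
# dish top assumed at tool z=-17.9
p,d=ray(c,ce[i],True);p=r.inv().apply(p-o['eef_pos']);d=r.inv().apply(d);print('dish in tool',(p+d*(-.0179-p[2])/d[2])*1e3)
cv2.imwrite('pics/w5.png',cv2.resize(im[150:340,100:412],None,fx=2.4,fy=2.4))
go(S((-16,0,120)),stageR())
```

```text
0.6098341114097394 62.5794837419744 [ 0.47774378 -0.29297635  0.1302407 ] [ 0.68694877 -0.88275796 -0.17335566]
[  196   202   123   120 12041] [256.75658168 264.58051657]
dish in tool [ -4.64858252   0.7015319  -17.9       ]
xyz [ 12.58 -29.67  -5.27] dr [1.900e-02 4.988e+00 3.000e-03]
```

View pics/w5.png

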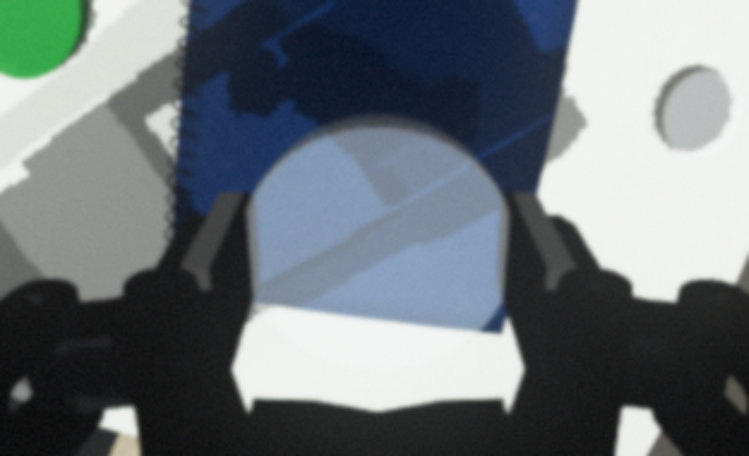

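The dish is gripped and centred in the pads at about (378,246) in the crop. Next I'll carry it to a point below and in front of the stage and measure the pins and jaw with the wrist camera.

Run:
```python
from h import *
go(S((-90,0,110)),stageR());print(S((-90,0,110)))
```

```text
xyz [  6.66 -29.68  -0.71] dr [1.900e-02 4.988e+00 3.000e-03]
[0.46773434 0.0118386  0.13526279]
```

send_rows:
  dr:
    - [0,0.4,0]
    - [0,1,0]
    - [0,1.7,0]
    - [0,2.5,0]
    - [0,3.3,0]
    - [0,4.1,0]
    - [0,4.8,0]
    - [0,5,0]
  xyz:
    - [0.3,-2,-1]
    - [1.2,-6,-2]
    - [2.4,-11,-2]
    - [3.6,-16,-2]
    - [4.8,-21,-1.5]
    - [5.8,-26,-1]
    - [6.6,-29,-0.7]
    - [6.66,-29.7,-0.7]
  jaw: [50,50,50,50,50,50,50,50]

```text
time_s: 11.35
eef_pos: [0.4651, 0.0146, 0.1326]
eef_rot: [-0.034, 0.958, 0.122, 0.256]
wrist_force: [-0.3, -0.4, -0.3]
opening: 0.612
grasp_force: 62.7
```

Run:
```python
from h import *
o,r=Rt();ctrl.camera('top');o,r=Rt();print(o['opening'],o['grasp_force'],o['eef_pos'])
c=ctrl.calibration('wrist');im=ctrl.camera('wrist')[:,:,::-1].copy();cv2.imwrite('pics/w6raw.png',im)
for p in ((-27,17.6,8),(-27,-17.6,8),(22,0,18),(-44,22,0),(-44,-22,0)): print(p,proj(c,S(p),True))
h=cv2.cvtColor(im,cv2.COLOR_BGR2HSV)
om=((h[...,0]>3)&(h[...,0]<17)&(h[...,1]>140)&(h[...,2]>80)).astype(np.uint8)
n,l,st,ce=cv2.connectedComponentsWithStats(om)
for i in range(1,n):
    if st[i,4]>20: print('orange',st[i],ce[i])
v=im.copy()
for p in ((-27,17.6,8),(-27,-17.6,8),(14.5,18,18),(14.5,-18,18)): cv2.circle(v,tuple(np.intp(proj(c,S(p),True))),2,(0,0,255),1)
cv2.imwrite('pics/w6.png',cv2.resize(v[60:300,100:412],None,fx=2.4,fy=2.4,interpolation=cv2.INTER_CUBIC))
```

```text
0.6155491788355119 62.68974749486915 [0.46552389 0.01414445 0.13298618]
(-27, 17.6, 8) [238.39049692 116.18385619]
(-27, -17.6, 8) [281.05122697 116.26837436]
(22, 0, 18) [259.85666099  55.65126577]
(-44, 22, 0) [234.01467616 135.85732902]
(-44, -22, 0) [285.23751004 135.94482936]
orange [450  14   7   7  27] [453.62962963  16.85185185]
orange [438  19   9   8  42] [442.02380952  22.5       ]
orange [ 38  41  14  14 137] [44.57664234 47.22627737]
orange [ 235   42   47   22 1019] [258.00294406  52.53091266]
```

View pics/w6.png

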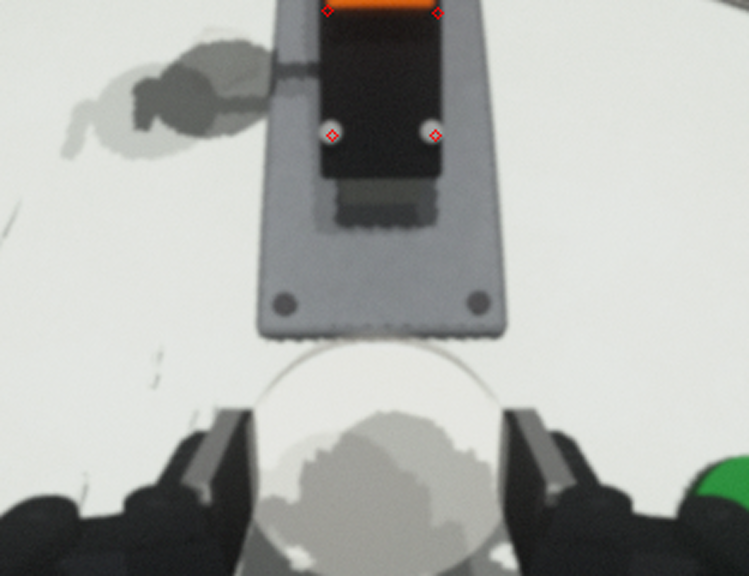

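The wrist view shows the pins at crop (330,131) and (430,130), about 1.5 px off prediction, with the jaw's orange edge at the top. I'll take sub-pixel centroids and correct the stage pose.

Run:
```python
from h import *
im=cv2.imread('pics/w6raw.png').astype(int)
c=ctrl.calibration('wrist');o,r=Rt();og,Rs=stage()
g=im.min(2);Q=[]
for p in ((-27,17.6,4),(-27,-17.6,4)):
    u,v=np.intp(proj(c,S(p),True));w=np.clip(g[v-9:v+7,u-7:u+8]-100,0,None).astype(float)
    # restrict to the inside of the strip
    yy,xx=np.mgrid[v-9:v+7,u-7:u+8];m=(xx>234.5)&(xx<284);w=w*m
    n,l,st,ce=cv2.connectedComponentsWithStats((w>0).astype(np.uint8));print(st[1:,4],st[1:,2:4].tolist())
    uv=((xx*w).sum()/w.sum(),(yy*w).sum()/w.sum())
    # intersect with plane stage z=4
    a,d=ray(c,uv,True);a=Rs.T@(a-og);d=Rs.T@d;q=(a+d*(.005-a[2])/d[2])*1e3;Q.append(q);print(uv,q)
q=(Q[0]+Q[1])/2;print('shift',q-[-27,0,5],'yaw err deg',np.degrees(np.arctan2(-(Q[0]-Q[1])[0],(Q[0]-Q[1])[1])))
a,d=ray(c,(258.0,63.5),True);a=Rs.T@(a-og);d=Rs.T@d;print('jaw lower edge @z18',(a+d*(.018-a[2])/d[2])*1e3)
```

```text
[54] [[7, 10]]
(np.float64(237.5410047230571), np.float64(114.35337054529842)) [-24.52908663  16.8162424    5.        ]
[64] [[9, 9]]
(np.float64(279.662177328844), np.float64(114.07220351664796)) [-24.2493365  -18.39378694   5.        ]
shift [ 2.61078844e+00 -7.88772270e-01  4.44089210e-15] yaw err deg 0.4552158767905214
jaw lower edge @z18 [16.51517959 -0.23496163 18.        ]
```

send_rows:
  dr:
    - [0,0,0]
    - [0,0,0]
    - [0,0,0]
    - [0,0,0]
    - [0,0,0]
    - [0,0,0]
    - [0,0,0]
    - [0,0,0]
  xyz:
    - [0,0,0]
    - [0,0,0]
    - [0,0,0]
    - [0,0,0]
    - [0,0,0]
    - [0,0,0]
    - [0,0,0]
    - [0,0,0]
  jaw: [50,50,50,50,50,50,50,50]

```text
time_s: 12.45
eef_pos: [0.4672, 0.0125, 0.1345]
eef_rot: [-0.032, 0.958, 0.121, 0.257]
wrist_force: [0.5, 0.1, -1.3]
opening: 0.61
grasp_force: 62.7
```

```bash
cat > pins.py <<'E'
from h import *
o,r=Rt();c=ctrl.calibration('wrist');im=ctrl.camera('wrist')[:,:,::-1].astype(int);cv2.imwrite('pics/w7raw.png',im)
og,Rs=stage();print(o['eef_pos'],'tcp in stage',Rs.T@(o['eef_pos']-og)*1e3)
g=im.min(2);Q=[]
e=[proj(c,S((-27,s*21.8,0)),True)[0] for s in (1,-1)]
for p in ((-27,17.6,4),(-27,-17.6,4)):
    u,v=np.intp(proj(c,S(p),True));yy,xx=np.mgrid[v-9:v+8,u-8:u+9]
    w=np.clip(g[v-9:v+8,u-8:u+9]-100,0,None)*((xx>e[0]-1.5)&(xx<e[1]+1.5))
    uv=((xx*w).sum()/w.sum(),(yy*w).sum()/w.sum())
    a,d=ray(c,uv,True);a=Rs.T@(a-og);d=Rs.T@d;q=(a+d*(.006-a[2])/d[2])*1e3;Q.append(q);print(np.round(uv,2),q.round(2),(w>0).sum())
q=(Q[0]+Q[1])/2;print('shift mm',(q-[-27,0,6]).round(2),'yaw err deg',np.degrees(np.arctan2(-(Q[0]-Q[1])[0],(Q[0]-Q[1])[1])))
h=cv2.cvtColor(im.astype(np.uint8),cv2.COLOR_BGR2HSV)
om=((h[...,0]>3)&(h[...,0]<17)&(h[...,1]>140)&(h[...,2]>80)).astype(np.uint8)
n,l,st,ce=cv2.connectedComponentsWithStats(om);i=1+st[1:,4].argmax();x,y,ww,hh,A=st[i]
a,d=ray(c,(x+ww/2-.5,y+hh-1),True);a=Rs.T@(a-og);d=Rs.T@d;print('jaw lower edge @z18',((a+d*(.018-a[2])/d[2])*1e3).round(2),st[i])
E
python3 pins.py
```

```text
[0.46723197 0.01245437 0.13452214] tcp in stage [-90.65910007   0.72136373 109.52530232]
[233.79 116.83] [-25.56  19.28   6.  ] 69
[278.15 116.82] [-25.58 -17.74   6.  ] 114
shift mm [1.43 0.77 0.  ] yaw err deg -0.01711085376587054
jaw lower edge @z18 [15.52  1.88 18.  ] [232  44  46  23 993][ WARN:0@0.674] global loadsave.cpp:1063 imwrite_ Unsupported depth image for selected encoder is fallbacked to CV_8U.
```

Run:
```python
from h import *
im=cv2.imread('pics/w7raw.png').astype(int);c=ctrl.calibration('wrist');og,Rs=stage();g=im.min(2)
def onst(uv,z):
    a,d=ray(c,uv,True);a=Rs.T@(a-og);d=Rs.T@d;return ((a+d*(z-a[2])/d[2])*1e3).round(2)
for row in (75,85,95,105):
    L=g[row,215:300];dk=np.where(L<75)[0];print(row,215+dk.min(),215+dk.max(),onst((214.5+dk.min(),row),0)[:2],onst((215.5+dk.max(),row),0)[:2])
np.set_printoptions(linewidth=200);print(g[108:126,228:242]);print(g[108:126,272:288])
```

```text
75 230 280 [10.83 23.27] [ 10.75 -20.05]
85 230 280 [ 2.06 23.28] [  1.99 -20.06]
95 230 280 [-6.65 23.31] [ -6.72 -20.08]
105 230 280 [-15.32  23.35] [-15.38 -20.12]
[[107  83  55  38  32  32  30  32  30  32  35  31  30  29]
 [101  83  56  43  34  31  32  31  31  31  32  31  30  31]
 [102  84  59  38  34  32  34  30  34  32  30  29  29  29]
 [105  87  59  40  37  41  40  38  35  33  31  30  30  32]
 [110  90  67  53  63  74  82  78  67  50  36  33  28  29]
 [108  93  79  87 109 126 132 127 111  84  53  34  32  26]
 [109 101 102 120 140 155 158 155 144 117  79  44  33  30]
 [111 112 125 142 154 163 163 159 154 137 104  62  38  30]
 [114 120 137 154 158 162 159 158 161 151 120  75  38  30]
 [115 121 139 153 158 158 156 157 158 154 125  79  40  32]
 [110 122 138 150 155 153 154 156 154 146 117  70  41  30]
 [113 115 130 142 149 152 153 154 149 131  95  54  33  30]
 [111 105 107 123 135 143 145 142 130 105  69  37  31  28]
 [110 101  84  88 104 119 121 117  99  71  40  31  27  28]
 [111  99  73  58  63  74  81  75  60  40  29  29  31  32]
 [113  98  66  43  36  40  45  38  35  29  27  2
[... 636 characters left out ...]
 123 126 130 131 129 128 130]
 [116 146 159 161 161 157 159 152 147 124 125 129 128 129 129 131]
 [114 145 154 157 156 156 156 154 145 132 126 129 128 132 131 129]
 [103 139 150 154 154 155 152 150 140 131 129 129 131 128 130 132]
 [ 86 117 140 146 149 149 146 138 125 124 129 132 130 133 130 133]
 [ 58  91 114 131 140 139 129 110 102 119 130 130 133 133 129 131]
 [ 40  55  76  95 109 109  93  75  79 112 130 132 130 134 134 131]
 [ 31  32  43  54  64  63  57  45  73 109 131 134 132 132 131 134]
 [ 29  27  32  30  30  38  31  38  66 109 129 132 132 131 135 131]
 [ 26  26  23  24  27  29  30  33  67 111 127 132 132 133 133 132]
 [ 24  27  28  27  25  28  25  38  68 109 124 135 133 134 133 131]]
```

Run:
```python
from h import *
og,Rs=stage();d=np.load('st.npz');np.savez('st.npz',o=og+Rs@np.array([1.3,1.6,0])/1e3-[0,0,0],yaw=d['yaw'])
og2,_=stage();og2[2]=.085-0;np.savez('st.npz',o=og2,yaw=d['yaw']);print(og2)
# commanded pose = earlier commanded stage point in old frame (-90,0,110)
o,r=Rt()
for p in ((-45,0,60),(-22,0,30),(-21,0,8),(4.5,0,7.5)): go(S(p),stageR())
```

```text
[0.59719256 0.04672972 0.085     ]
xyz [ 4.67 -0.09  5.01] dr [ 0.001 -0.    -0.002]
xyz [ 6.97 -0.09  8.01] dr [ 0.001 -0.    -0.002]
xyz [ 7.07 -0.09 10.21] dr [ 0.001 -0.    -0.002]
xyz [ 9.62 -0.09 10.26] dr [ 0.001 -0.    -0.002]
```

send_rows:
  dr:
    - [0,0,0]
    - [0,0,0]
    - [0,0,0]
    - [0,0,0]
    - [0,0,0]
    - [0,0,0]
    - [0,0,0]
    - [0,0,0]
  xyz:
    - [2,-0.13,1.5]
    - [4.65,-0.13,5]
    - [6.2,-0.13,7]
    - [6.9,-0.13,8.2]
    - [7,-0.13,9.2]
    - [7,-0.13,10]
    - [7,-0.13,10.2]
    - [7,-0.13,10.2]
  jaw: [50,50,50,50,50,50,50,50]

```text
time_s: 13.5
eef_pos: [0.5748, 0.0413, 0.0811]
eef_rot: [-0.032, 0.958, 0.121, 0.257]
wrist_force: [-0.5, 0.5, -0.1]
opening: 0.617
grasp_force: 62.8
```

```bash
cat > st.py <<'E'
from h import *
o,r=Rt();og,Rs=stage();print('t',o['time_s'],'tcp stage mm',(Rs.T@(o['eef_pos']-og)*1e3).round(2),'F stage',(Rs.T@o['wrist_force']).round(1),'open',round(o['opening'],3),'grip',o['grasp_force'],'rot err deg',np.degrees((r.inv()*stageR()).as_rotvec()).round(2))
E
python3 st.py
```

```text
t 13.5 tcp stage mm [-21.9    0.35   8.16] F stage [-0.4  0.6  0.1] open 0.617 grip 62.79272169102114 rot err deg [ 0.01  0.01 -0.03]
```

send_rows:
  dr:
    - [0,0,0]
    - [0,0,0]
    - [0,0,0]
    - [0,0,0]
    - [0,0,0]
    - [0,0,0]
    - [0,0,0]
    - [0,0,0]
  xyz:
    - [0.4,0,0]
    - [0.8,0,0]
    - [1.2,0,0]
    - [1.6,0,0]
    - [2,0,0]
    - [2.4,0,0]
    - [2.65,0,0]
    - [2.65,0,0]
  jaw: [50,50,50,50,50,50,50,50]

```text
time_s: 14.5
eef_pos: [0.5966, 0.0472, 0.0938]
eef_rot: [-0.033, 0.959, 0.121, 0.256]
wrist_force: [-5.0, -3.7, -0.9]
opening: 0.613
grasp_force: 63.1
```

```bash
python3 st.py
```

```text
t 14.5 tcp stage mm [3.98 0.6  7.81] F stage [-5.5 -2.3  2.1] open 0.613 grip 63.05359236246318 rot err deg [-0.03  0.1  -0.01]
```

send_rows:
  dr:
    - [0,0,0]
    - [0,0,0]
    - [0,0,0]
    - [0,0,0]
    - [0,0,0]
    - [0,0,0]
    - [0,0,0]
    - [0,0,0]
  xyz:
    - [0,0,0.2]
    - [0,0,0.4]
    - [0,0,0.6]
    - [0,0,0.75]
    - [0,0,0.85]
    - [0,0,0.9]
    - [0,0,0.9]
    - [0,0,0.9]
  jaw: [50,50,50,50,50,50,50,50]

```text
time_s: 15.5
eef_pos: [0.6003, 0.0487, 0.0855]
eef_rot: [-0.033, 0.959, 0.121, 0.255]
wrist_force: [-6.2, -1.8, -0.7]
opening: 0.613
grasp_force: 63.1
```

```bash
python3 st.py
```

```text
t 15.5 tcp stage mm [ 3.34  1.17 -1.32] F stage [-6.  -0.2  2.6] open 0.613 grip 63.084971188000054 rot err deg [-0.09  0.15 -0.01]
```

send_rows:
  dr:
    - [0,0,0]
    - [0,0,0]
    - [0,0,0]
    - [0,0,0]
    - [0,0,0]
    - [0,0,0]
    - [0,0,0]
    - [0,0,0]
  xyz:
    - [0,0,0.05]
    - [0,0,0.1]
    - [0,0,0.15]
    - [0,0,0.2]
    - [0,0,0.2]
    - [0,0,0.2]
    - [0,0,0.2]
    - [0,0,0.2]
  jaw: [50,50,50,50,50,50,50,50]

```text
time_s: 16.5
eef_pos: [0.6013, 0.049, 0.0845]
eef_rot: [-0.033, 0.959, 0.121, 0.256]
wrist_force: [-13.0, -3.1, 9.3]
opening: 0.614
grasp_force: 64.3
```

```bash
python3 st.py
```

```text
t 16.5 tcp stage mm [ 3.66  1.18 -2.72] F stage [-7.   0.2 14.7] open 0.614 grip 64.277659386089 rot err deg [-0.1   0.13  0.01]
```

send_rows:
  dr:
    - [0,0,0]
    - [0,0,0]
    - [0,0,0]
    - [0,0,0]
    - [0,0,0]
    - [0,0,0]
    - [0,0,0]
    - [0,0,0]
  xyz:
    - [-0.1,0,-0.05]
    - [-0.2,0,-0.07]
    - [-0.3,0,-0.07]
    - [-0.3,0,-0.07]
    - [-0.3,0,-0.07]
    - [-0.3,0,-0.07]
    - [-0.3,0,-0.07]
    - [-0.3,0,-0.07]
  jaw: [50,50,50,50,58,64,70,76]

```text
time_s: 17.5
eef_pos: [0.6015, 0.047, 0.0856]
eef_rot: [-0.032, 0.958, 0.121, 0.259]
wrist_force: [-0.6, 0.3, -0.4]
opening: 0.76
grasp_force: 0.0
```

```bash
python3 st.py
```

```text
t 17.5 tcp stage mm [ 3.99 -0.79 -1.61] F stage [-0.7  0.4 -0.1] open 0.76 grip 0.0 rot err deg [ 0.13 -0.19 -0.01]
```

send_rows:
  dr:
    - [0,0,0]
    - [0,0,0]
    - [0,0,0]
    - [0,0,0]
    - [0,0,0]
    - [0,0,0]
    - [0,0,0]
    - [0,0,0]
  xyz:
    - [0,0,0]
    - [0,0,-0.5]
    - [0,0,-2]
    - [0,0,-4]
    - [-1,0,-6.5]
    - [-3,0,-9]
    - [-5,0,-11]
    - [-5,0,-11]
  jaw: [80,80,80,80,80,80,80,80]

```text
time_s: 18.5
eef_pos: [0.5039, 0.0229, 0.1551]
eef_rot: [-0.032, 0.958, 0.12, 0.258]
wrist_force: [-0.2, -0.7, 0.2]
opening: 0.8
grasp_force: 0.0
```

```bash
python3 st.py
python3 - <<'E'
from h import *
ctrl.camera('top');c=ctrl.calibration('wrist');im=ctrl.camera('wrist')[:,:,::-1].copy();cv2.imwrite('pics/w8raw.png',im);og,Rs=stage()
def onst(uv,z):
    a,d=ray(c,uv,True);a=Rs.T@(a-og);d=Rs.T@d;return ((a+d*(z-a[2])/d[2])*1e3).round(2)
for p in ((-28.5,0,15),(28.5,0,15),(0,28.5,15),(0,-28.5,15),(28.5,0,18),(-27,17.6,8),(-27,-17.6,8)): print(p,proj(c,S(p),True).round(1))
h=cv2.cvtColor(im,cv2.COLOR_BGR2HSV)
om=((h[...,0]>3)&(h[...,0]<17)&(h[...,1]>140)&(h[...,2]>80)).astype(np.uint8)
n,l,st,ce=cv2.connectedComponentsWithStats(om);i=1+st[1:,4].argmax();x,y,w,hh,A=st[i];print(st[i],'jaw edge',onst((x+w/2-.5,y+hh-.5),.018))
u=proj(c,S((0,0,15)),True);print(u)
v=im.copy();cv2.imwrite('pics/w8.png',cv2.resize(v[int(u[1])-80:int(u[1])+80,int(u[0])-100:int(u[0])+100],None,fx=3,fy=3,interpolation=cv2.INTER_CUBIC))
E
```

```text
t 18.5 tcp stage mm [-4.8350e+01  8.0000e-02  1.0885e+02] F stage [-0.2 -0.7  0.4] open 0.8 grip 0.0 rot err deg [ 0.1  -0.09 -0.04]
(-28.5, 0, 15) [255.6 173. ]
(28.5, 0, 15) [255.5 103.3]
(0, 28.5, 15) [220.4 138.8]
(0, -28.5, 15) [290.7 138.7]
(28.5, 0, 18) [255.5 103.2]
(-27, 17.6, 8) [234.8 169.8]
(-27, -17.6, 8) [276.4 169.7]
[ 232   83   47   24 1066] jaw edge [25.86  0.38 18.  ]
[255.52429642 138.51606211]
```

View pics/w8.png

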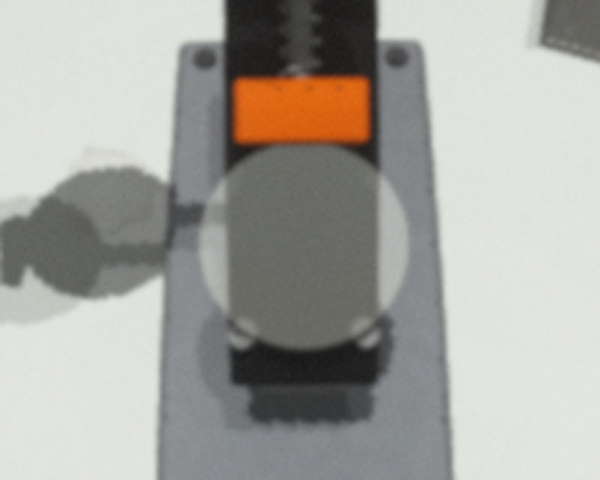

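The dish is seated with its centre at (304,245) in the crop. It touches both pins, at (241,335) and (368,335), and the jaw sits behind it. Next is the magnifier: locate the handle and plan the arc.

Run:
```python
from h import *
c=ctrl.calibration('top');cs=ctrl.calibration('scene');og,Rs=stage()
P,e=tri(c,(176.36,164.55),cs,(191.56,184.17));q=Rs.T@(P-og)*1e3;print('handle stage',q,e,'a',np.arctan2(q[1],89-q[0]))
# lens-ring centre from top on plane z=70
a,d=ray(c,(190,157.6));a=Rs.T@(a-og);d=Rs.T@d;q=(a+d*(.07-a[2])/d[2])*1e3;print('lens',q,np.arctan2(q[1],89-q[0]),np.hypot(q[1],89-q[0]))
w=ctrl.calibration('wrist');im=cv2.imread('pics/w8raw.png');h=cv2.cvtColor(im,cv2.COLOR_BGR2HSV)
om=((h[...,0]>3)&(h[...,0]<17)&(h[...,1]>140)&(h[...,2]>80)).astype(np.uint8)
n,l,st,ce=cv2.connectedComponentsWithStats(om)
for i in range(1,n):
    if st[i,4]>60: 
        a,d=ray(w,ce[i],True);a=Rs.T@(a-og);d=Rs.T@d;q=(a+d*(.091-a[2])/d[2])*1e3;print(st[i],ce[i],q,np.arctan2(q[1],89-q[0]),np.hypot(q[1],89-q[0]))
o,r=Rt();print('q',o['q'])
A=1.6;H=lambda a,z:S((89-127*np.cos(a),127*np.sin(a),z))
go(S((-48,0,170)),stageR());go(H(A,165),stageR(-A));go(H(A,165),stageR(-A+np.pi))
```

```text
handle stage [ 88.89430423 130.31283611  92.39915611] 0.0036864201874153035 a 1.569985234391595
lens [90.75063558 88.81845155 70.        ] 1.5905040440512492 88.83570262821956
[ 34   7  45  18 308] [48.87337662 15.74350649] [ 97.14498964 136.92047783  91.        ] 1.6302133150310012 137.16252441575878
[ 35  75  14  15 151] [41.54966887 82.41059603] [ 50.73298642 140.63277482  91.        ] 1.3051226848889153 145.74615494564432
[ 232   83   47   24 1066] [254.9793621   94.11444653] [3.08861722e+01 5.50466170e-02 9.10000000e+01] 0.0009472203533257526 58.11385388909924
q [-0.39333714 -0.21549221  2.25081739  0.46796238  0.72774342  0.6339793 ]
xyz [-0.05 -0.01 -6.18] dr [ 0.014 -0.014 -0.005]
xyz [ 14.01 -12.71  -5.68] dr [-0.    -0.023 15.274]
xyz [ 14.01 -12.71  -5.68] dr [  0.022  -0.    -14.726]
```

send_rows:
  dr:
    - [0,0,0.5]
    - [0,0,1.5]
    - [0,0,3]
    - [0,0,4.5]
    - [0,0,6]
    - [0,0,7.5]
    - [0,0,9]
    - [0,0,10]
  xyz:
    - [0,0,-2]
    - [0,0,-4.5]
    - [0,0,-6]
    - [1,-1,-6.3]
    - [3,-3,-6.3]
    - [6,-5.5,-6.2]
    - [9,-8,-6]
    - [10,-9,-6]
  jaw: [80,80,80,80,80,80,80,80]

```text
time_s: 19.6
eef_pos: [0.5386, 0.1266, 0.257]
eef_rot: [-0.157, 0.89, -0.375, 0.206]
wrist_force: [0.3, -0.8, 0.3]
opening: 0.803
grasp_force: 0.0
```

Run:
```python
from h import *
A=1.59;H=lambda a,z:S((89-127*np.cos(a),127*np.sin(a),z))
o,r=Rt();print(o['eef_pos'],o['q'][5]);go(H(A,160),stageR(-A))
```

```text
[0.53860593 0.1265582  0.25704592] 2.1798671960939946
xyz [-1.18 -4.99  0.75] dr [-0.012  0.006  5.157]
```

send_rows:
  dr:
    - [0,0,1]
    - [0,0,2]
    - [0,0,3]
    - [0,0,4]
    - [0,0,5]
    - [0,0,5.15]
    - [0,0,5.15]
    - [0,0,5.15]
  xyz:
    - [-0.2,-1,0.1]
    - [-0.5,-2,0.3]
    - [-0.7,-3,0.5]
    - [-1,-4,0.7]
    - [-1.2,-5,0.75]
    - [-1.2,-5,0.75]
    - [-1.2,-5,0.75]
    - [-1.2,-5,0.75]
  jaw: [80,80,80,80,75,70,65,60]

```text
time_s: 20.6
eef_pos: [0.563, 0.1676, 0.268]
eef_rot: [-0.205, 0.759, -0.598, 0.157]
wrist_force: [-0.5, -0.2, 0.1]
opening: 0.603
grasp_force: 0.0
```

Run:
```python
from h import *
og,Rs=stage();o,r=Rt();w=ctrl.calibration('wrist');im=ctrl.camera('wrist')[:,:,::-1].copy();cv2.imwrite('pics/w9.png',im)
print('tcp stage',Rs.T@(o['eef_pos']-og)*1e3,'rot',np.degrees((r.inv()*stageR(-1.59)).as_rotvec()))
h=cv2.cvtColor(im,cv2.COLOR_BGR2HSV)
om=((h[...,0]>3)&(h[...,0]<17)&(h[...,1]>140)&(h[...,2]>80)).astype(np.uint8)
n,l,st,ce=cv2.connectedComponentsWithStats(om)
for i in range(1,n):
    if st[i,4]>40:
        a,d=ray(w,ce[i],True);a=Rs.T@(a-og);d=Rs.T@d;q=(a+d*(.1-a[2])/d[2])*1e3;print(st[i],ce[i].round(1),q.round(1),np.arctan2(q[1],89-q[0]),np.hypot(q[1],89-q[0]))
H=lambda z:S((89-127*np.cos(1.59),127*np.sin(1.59),z))
for z in (111,91,76): print(z,proj(w,H(z),True))
```

```text
tcp stage [ 88.86919864 125.58730837 160.02954634] rot [ 0.02712618 -0.00857107  0.2388323 ]
[299  40  22  36 706] [309.5  57.6] [ 51.4  17.7 100. ] 0.4411933922658623 41.5546932241351
[250 195  13  27 251] [255.1 209.4] [ 90.7 126.7 100. ] 1.584598500801734 126.70168798308065
[260 264  13  13 120] [265.9 270.4] [ 83.1 178.1 100. ] 1.5374752322769565 178.15808674703857
111 [254.08017572 214.77143395]
91 [254.2987635  206.09947409]
76 [254.44076851 200.49503344]
```

send_rows:
  dr:
    - [0,0,0]
    - [0,0,0]
    - [0,0,0]
    - [0,0,0]
    - [0,0,0]
    - [0,0,0]
    - [0,0,0]
    - [0,0,0]
  xyz:
    - [-0.1,0,1.5]
    - [-0.1,0,3.5]
    - [-0.1,0,5.5]
    - [-0.1,0,6.7]
    - [-0.1,0,7]
    - [-0.1,0,7]
    - [-0.1,0,7]
    - [-0.1,0,7]
  jaw: [60,60,60,60,45,30,25,25]

```text
time_s: 21.65
eef_pos: [0.597, 0.1775, 0.2085]
eef_rot: [-0.206, 0.758, -0.598, 0.157]
wrist_force: [0.8, -0.4, 0.1]
opening: 0.251
grasp_force: 0.0
```

```bash
cat > arc.py <<'E'
import sys
from h import *
a0,a1=map(float,sys.argv[1:3]);n=int(sys.argv[3]);og,Rs=stage();o,r=Rt()
print('tcp stage',(Rs.T@(o['eef_pos']-og)*1e3).round(1),'F',(Rs.T@o['wrist_force']).round(1),'open',o['opening'],o['grasp_force'],'t',o['time_s'])
H=lambda a:S((89-127*np.cos(a),127*np.sin(a),90))
for a in np.linspace(a0,a1,n+1)[1:]: go(H(a),stageR(-a),(H(a0),stageR(-a0)))
E
python3 arc.py 1.585 0.785 8
```

```text
tcp stage [ 89.8 126.7  90.8] F [ 0.6 -0.6 -0.2] open 0.25128938732088335 0.0 t 21.65
xyz [0.06 1.27 0.  ] dr [ 0.     0.    -0.955]
xyz [0.25 2.52 0.  ] dr [-0.    0.   -1.91]
xyz [0.57 3.75 0.  ] dr [ 0.     0.    -2.865]
xyz [1.   4.95 0.  ] dr [-0.   -0.   -3.82]
xyz [1.55 6.09 0.  ] dr [-0.     0.    -4.775]
xyz [2.22 7.17 0.  ] dr [ 0.    0.   -5.73]
xyz [ 2.99  8.18 -0.  ] dr [ 0.     0.    -6.685]
xyz [3.85 9.11 0.  ] dr [ 0.     0.    -7.639]
```

send_rows:
  dr:
    - [0,0,-0.95]
    - [0,0,-1.9]
    - [0,0,-2.85]
    - [0,0,-3.8]
    - [0,0,-4.8]
    - [0,0,-5.7]
    - [0,0,-6.7]
    - [0,0,-7.6]
  xyz:
    - [0.06,1.27,0]
    - [0.25,2.5,0]
    - [0.57,3.75,0]
    - [1,4.95,0]
    - [1.55,6.1,0]
    - [2.2,7.2,0]
    - [3,8.2,0]
    - [3.85,9.1,0]
  jaw: [25,25,25,25,25,25,25,25]

```text
time_s: 22.65
eef_pos: [0.5293, 0.1217, 0.1626]
eef_rot: [-0.129, 0.931, -0.256, 0.225]
wrist_force: [0.2, 1.0, 1.1]
opening: 0.251
grasp_force: 0.5
```

```bash
python3 arc.py 0.785 0.0 8
```

```text
tcp stage [-2.  89.5 90.8] F [0.9 0.9 0.7] open 0.2513576296461544 0.45003321021795273 t 22.65
xyz [ 0.06  1.24 -0.  ] dr [ 0.     0.    -0.937]
xyz [0.24 2.48 0.  ] dr [ 0.     0.    -1.874]
xyz [0.55 3.68 0.  ] dr [ 0.    -0.    -2.811]
xyz [0.97 4.86 0.  ] dr [-0.     0.    -3.748]
xyz [ 1.5   5.98 -0.  ] dr [-0.    -0.    -4.685]
xyz [ 2.14  7.05 -0.  ] dr [-0.    -0.    -5.622]
xyz [2.88 8.05 0.  ] dr [ 0.     0.    -6.559]
xyz [3.72 8.98 0.  ] dr [ 0.     0.    -7.496]
```

Contact is light and it is tracking the arc well.

send_rows:
  dr:
    - [0,0,-0.95]
    - [0,0,-1.9]
    - [0,0,-2.8]
    - [0,0,-3.75]
    - [0,0,-4.7]
    - [0,0,-5.6]
    - [0,0,-6.55]
    - [0,0,-7.5]
  xyz:
    - [0.06,1.24,0]
    - [0.24,2.5,0]
    - [0.55,3.7,0]
    - [0.97,4.86,0]
    - [1.5,6,0]
    - [2.14,7.05,0]
    - [2.88,8.05,0]
    - [3.72,9,0]
  jaw: [25,25,25,25,25,25,25,25]

```text
time_s: 23.65
eef_pos: [0.52, 0.0265, 0.1437]
eef_rot: [-0.033, 0.958, 0.12, 0.257]
wrist_force: [-0.2, 0.0, 0.3]
opening: 0.249
grasp_force: 0.5
```

send_rows:
  dr:
    - [0,0,0]
    - [0,0,0]
    - [0,0,0]
    - [0,0,0]
    - [0,0,0]
    - [0,0,0]
    - [0,0,0]
    - [0,0,0]
  xyz:
    - [0,0,0]
    - [0,0,0]
    - [0,0,0]
    - [0,0,0]
    - [0,0,0]
    - [0,0,0]
    - [0,0,0]
    - [0,0,0]
  jaw: [25,25,25,20,15,5,0,0]

```text
time_s: 24.65
eef_pos: [0.5196, 0.0269, 0.143]
eef_rot: [-0.033, 0.959, 0.118, 0.257]
wrist_force: [-3.2, -0.0, 3.6]
opening: 0.106
grasp_force: 58.6
```

```bash
python3 st.py
```

```text
t 24.65 tcp stage mm [-4.033e+01  5.000e-02  9.030e+01] F stage [-0.9  0.8  4.7] open 0.106 grip 58.62227261066437 rot err deg [-0.    0.01 -0.31]
```

send_rows:
  dr:
    - [0,0,0]
    - [0,0,0]
    - [0,0,0]
    - [0,0,0]
    - [0,0,0]
    - [0,0,0]
    - [0,0,0]
    - [0,0,0]
  xyz:
    - [0,0,0]
    - [0,0,0]
    - [0,0,0]
    - [0,0,-1]
    - [0,0,-3]
    - [-1,0,-6]
    - [-3,0,-9]
    - [-4,0,-10]
  jaw: [20,35,50,55,55,55,55,55]

```text
time_s: 25.65
eef_pos: [0.4371, 0.0054, 0.2112]
eef_rot: [-0.032, 0.958, 0.119, 0.258]
wrist_force: [0.4, 1.0, -0.1]
opening: 0.546
grasp_force: 0.0
```

```bash
python3 st.py
python3 - <<'E'
from h import *
og,Rs=stage();ctrl.camera('top');c=ctrl.calibration('wrist');im=ctrl.camera('wrist')[:,:,::-1].copy();cv2.imwrite('pics/w10.png',im)
t=ctrl.calibration('top');it=ctrl.camera('top')[:,:,::-1].copy();cv2.imwrite('pics/top1.png',it)
def onst(c,uv,z,f):
    a,d=ray(c,uv,f);a=Rs.T@(a-og);d=Rs.T@d;return ((a+d*(z-a[2])/d[2])*1e3).round(1)
for nm,cc,i2,f in (('wrist',c,im,True),('top',t,it,False)):
    h=cv2.cvtColor(i2,cv2.COLOR_BGR2HSV);om=((h[...,0]>3)&(h[...,0]<17)&(h[...,1]>140)&(h[...,2]>80)).astype(np.uint8)
    n,l,st,ce=cv2.connectedComponentsWithStats(om)
    for i in range(1,n):
        if st[i,4]>15: print(nm,st[i],ce[i].round(1),'@z100',onst(cc,ce[i],.1,f),'@z18',onst(cc,ce[i],.018,f))
    print('pred handle',proj(cc,S((-38,0,100)),f),'jaw edge',proj(cc,S((28.5,0,18)),f))
# bystanders: compare before/after in top view
a=cv2.imread('pics/top0.png').astype(int)
for nm,u in (('red',(462,232)),('ind',(214,263)),('vial',(205,303)),('beaker',(225,341))):
    x,y=int(u[0]*.64),int(u[1]*.64);print(nm,np.abs(a-it)[y-14:y+14,x-14:x+14].mean().round(2))
E
```

```text
t 25.65 tcp stage mm [-8.0080e+01 -1.9000e-01  1.9199e+02] F stage [ 0.5  0.8 -0.4] open 0.546 grip 0.0 rot err deg [ 0.14 -0.11 -0.27]
wrist [339   9   6   5  21] [341.7  10.5] @z100 [ 77.8 -71.7 100. ] @z18 [109.2 -96.   18. ]
wrist [381  21   6   5  20] [383.1  22.6] @z100 [  71.5 -109.1  100. ] @z18 [ 100.8 -146.2   18. ]
wrist [420  35   5   5  19] [421.8  36.8] @z100 [  64.8 -148.   100. ] @z18 [  91.7 -198.5   18. ]
wrist [407  40   7   7  29] [410.5  42.8] @z100 [  56.9 -135.5  100. ] @z18 [  81.1 -181.7   18. ]
wrist [ 70  60  12  11 104] [75.5 65. ] @z100 [ 42.2 162.  100. ] @z18 [ 61.4 217.8  18. ]
wrist [238  61  11   6  47] [242.9  63.1] @z100 [ 28.2   9.6 100. ] @z18 [42.7 13.2 18. ]
wrist [262  61  11   5  45] [267.4  62.8] @z100 [ 28.4  -9.7 100. ] @z18 [ 42.8 -12.8  18. ]
wrist [249 135  16  19 232] [256.7 143.9] @z100 [-37.3  -1.  100. ] @z18 [-45.4  -1.1  18. ]
pred handle [255.46422793 144.72377496] jaw edge [255.40624007  75.81353628]
top [226 158   4   7  21] [227.4 161. ] @z100 [ 60.2 -11.1 100. ] @z18 [ 37. -12.  18.]
top [218 160   5   7  24] [219.8 163.2] @z100 [ 60.1  11.1 100. ] @z18 [36.9 11.7 18. ]
top [132 163   5   6  25] [133.9 165.8] @z100 [117.4 239.8 100. ] @z18 [ 98.1 256.2  18. ]
top [231 190   4   7  21] [232.3 193. ] @z100 [-36.2  -0.3 100. ] @z18 [-66.   -0.4  18. ]
pred handle [232.35455547 193.55413348] jaw edge [224.30342522 164.71544655]
red 2.75
ind 2.46
vial 2.6
beaker 2.46
```

```bash
python3 -c "
from bench import ctrl
print(ctrl.hand_in())"
```

```text
the job is handed in; nothing more can be done
None
```

I handed the job in at about 26 s. The dish is clamped between the jaw and both pins, and the magnifier is centred over it to within about 0.01 rad. The bottles, beaker and vial look undisturbed, and the robot is clear; I have not been told the judge's result.

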